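# Unlock a centrifuge lid and hold it at 60 degrees while its gas spring is replaced

### The job

The gas spring that carries the lid of the bench centrifuge has been taken off, so the lid falls shut from any angle, and it is still locked for transport. With the lid shut, slide the orange lock grip on the lid all the way to its end stop so that the bolt is out of the strike; then lift the lid by its black bar handle to 60 degrees from shut, without letting it drop, and finish still holding it there by the handle, at rest, so that a colleague can clip on the new spring. Leave the new spring and the other things on the bench where they are.

Things in the scene. Friction and masses are not known exactly. Their poses are not given: they have to be found in the camera images.
- centrifuge: white bench centrifuge with a slate-blue plinth, fixed to the bench, 200 deep x 210 wide x 119 high without its lid; origin at the centre of its underside, on the bench. Its x axis points from front (sloping control panel, handle side) to back (hinge side), its y axis to the left of a person standing before its front, parallel to the hinge; z up.
- lid (a joint): hinge of the lid, rad: 0 shut, grows as the front edge rises, 60 degrees = 1.047, at most 1.5. The lid with handle and lock weighs about 0.7 kg; nothing holds it up and it falls shut from every angle. The lid is 170 deep, 200 wide, 18 thick; shut, its top is 140.5 above the bench.
- hinge_mid (a point): middle of the lid's hinge line, which runs along the centrifuge's y axis; in the centrifuge frame at x = +88, y = 0, z = 122.5 mm. Its frame turns with the lid: x from the lid's front to the hinge, y along the hinge, z out of the lid's top.
- handle_mid (a point): middle of the black round handle bar: diameter 14, along y of the centrifuge, 82 free between its brackets, its axis 41 ahead of the lid's front edge (34 clear). In the lid's frame 211 ahead of the hinge line and 9 above it; 131.5 above the bench when shut, 40 clear below. Pinched from above across the bar, it can turn between the fingers, so the gripper may stay upright.
- lid_lock (a joint): lock slide on top of the lid, m: 0 bolt fully in the strike (locked), 0.028 at its end stop (free). It moves along +y of the centrifuge (parallel to the hinge, away from the strike, towards the green dot). The bolt clears the strike at about 0.017; until then the lid cannot lift. About 2 N of friction; stays where it is left. Starts between 0 and 0.005.
- lock_grip (a point): middle of the upright orange grip of the lock slide, standing on the lid: 13 along the centrifuge's x, 20 along y, 24 high; its top is 34 above the lid's top, this point 12 below that. The guide plate under it is 30 wide, 3 high; the steel bolt leaves it towards -y; the end stop, 16 high, is on the +y side.
- strike_top (a point): top of the steel bridge (strike) on the centrifuge's right-hand (-y) cheek that the bolt enters: 34 along x, 5 thick; 161 above the bench at x = -47, y = -108 mm in the centrifuge's frame.
- gas_spring: new gas spring lying on the bench, black barrel, bright rod, black square ends, 213 long, 18 high; leave alone. Origin under its middle.
- screwdriver: screwdriver with orange handle, 195 long, lying on the bench; leave alone. Origin under its middle.
- dead_weight: turned white metal calibration weight with a dish on top, 69 across, 146 high; leave alone. Origin under its centre.
- stopwatch: black stopwatch, 66x62x18; leave alone. Origin under its centre.
- glass_dish: low glass dish, 66 across, 14 high; leave alone. Origin under its centre.

How it is judged:
On the way, in this order (a step that is already met when the one before it is completed fails the run):
1. the lock slide is at its end stop while the lid is still shut (value of joint lid_lock above 0.0255 m and value of joint lid below 0.05 rad), for 0.2 s.
2. the lid is held by its handle at 60 degrees (value of joint lid between 0.947 and 1.147 rad and contact force between the fingers and lid_c0 above 0.5 N), for 0.3 s.
At the end, for the whole second after the job is handed in: The lid is at 60 degrees, give or take 5.7 (0.1 rad), at rest, held by the fingers on its handle (over 0.5 N); the lock slide is within 2.5 mm of its free end stop; spring, tool, weight, stopwatch and dish have moved less than 30 mm. The program ends holding (all of step 2 and velocity of joint lid between -0.05 and 0.05 rad/s and value of joint lid_lock above 0.0255 m and distance of each of gas_spring, screwdriver, dead_weight, stopwatch, glass_dish from where it was at the start of the episode below 0.03 m); the arm keeps its last pose, push and grip.
It fails at once if the lid is let drop (falls faster than 1.5 rad/s) (velocity of joint lid below -1.5 rad/s).
It fails at once if a thing on the bench is disturbed (moved 30 mm or more) (distance of any of gas_spring, screwdriver, dead_weight, stopwatch, glass_dish from where it was at the start of the episode above 0.03 m).
It also fails if it takes over 38 s, if anything falls off the work surface, if the arm or the gripper's body presses on something with over 40 N, if the wrist force passes 120 N, or if a joint passes its speed limit or range.

### The arm

A 6-joint arm with a two-finger parallel gripper is mounted at the origin on the work surface; the furniture and walls round the work are solid. World frame = base frame: x ahead of the robot, y to its left, z up, the work surface at z = 0. Lengths are in m, angles in rad, forces in N, time in s.
With the tool pointing down it reaches from about 0.3 to 0.75 m from the base axis. Payload 8.5 kg.
Tool frame: the origin (TCP) lies midway between the tips of the shut fingers; the grasp point (between the pads) lies 19 mm behind it (env.pinch_z is the distance from the TCP to the grasp point, in m); z points along the fingers, y is the line along which they close (so a half turn about z gives the same grasp; the last joint's range is limited). The gripper opens to 85 mm and grips with 20 to 120 N. Pads are 22 mm wide; open, the fingers measure 114 mm over their backs; the gripper's body (76 mm by 85 mm) begins 54 mm behind the grasp point. The pads swing forward as they close: fully open they stand 13 mm farther back than shut.
Start: joints at [0.927, 0.381, 1.297, -0, 1.464, -0.215], TCP at [0.229, 0.5, 0.231] pointing down, gripper open.
Joint ranges: [-3.11, 3.11], [-0.89, 2.33], [0.22, 2.48], [-1.42, 4.56], [0.17, 2.85], [-2.88, 2.88]. Speed limits (rad/s): [2.39, 2.39, 3.14, 3.14, 3.14, 3.14].

### API

Orientations are given as a unit quaternion [w, x, y, z].
In Python, from bench import env, optics gives the robot as it stands. The module is installed in compiled form; this text tells all that it offers.
- The arm moves only by the tool apply_moves, never from a script. Its argument "plan" is a list of rows, each an object of numbers: "grip": the opening in per cent of the stroke, from 0 (shut) to 100 (fully open); "x", "y", "z": the shift along the world's x, y, z in cm; "spin": the turn about the world's z in degrees. A call has 1 to 12 rows; each row shifts and turns the commanded pose from where the row before left it; what a row does not reach is not made up. A row lasts 1/12 s, in which the tool goes at most 41.7 mm and 7.16 degrees, less where a joint would pass 70% of its speed; a pose out of reach is approached as far as the arm can. A call is refused whole if a number of a shift passes 4.17 or a number of a turn 7.16, either way. A call with a gripper value outside its range is refused whole. The fingers move at their own pace and stop on an object; "grip_force" is the grip in N (left out, the last holds). Time passes only in rows, so rows that do not move let the fingers close. It gives the time, the measured TCP pose, the force, the opening and the grip force at its end, in the units of the state.
- env.get_state(): the state, without advancing time (a new reading comes with each control period).
- optics.snapshot(name): name is "scene" or "top"; returns a dict with "img" (480x640x3 uint8, red, green, blue), "K" (3x3 intrinsics, pixels), "R" (3x3) and "t" (3): a world point X has camera coordinates R X + t. Camera axes: x right, y down, z forward; pixel columns grow to the right and rows downward; lengths in m; the calibration is good to about 2 mm. A picture is of the moment at which its call begins. There is no depth.
- env.job_done(): hands the job in; it is judged then, once.
The state is a dict: "time": time; "q": joint angles; "joint_velocities": joint speeds; "tau": joint torques, N m; "position": TCP position; "ee_rot": TCP orientation; "wrist_force": force on the tool from outside, world axes, zero at the start; "wrist_torque": the same for the moment, N m; "width": finger opening in m; "grasp_force": force on a finger pad.
Only numpy, scipy, OpenCV 4.12 (cv2) and the standard library are available. Lean on these libraries where they do the work, as an engineer would, in place of code of your own. Each camera call takes 0.05 s, during which the arm holds its last target. There are 200 camera calls.

## Working session

There is one attempt and no reset: what is moved stays moved. The work goes in short steps, Python scripts to look and compute and a tool call to move; the robot and the scene stay as the last step left them, time stands still between calls to the robot, and variables do not carry over. Pictures are saved under pics/ and viewed, at most 10 in all, crops included, and the job is handed in when it is done.

Besides the shell and the picture viewer there is one more tool, called after "Request:" as name(argument=value, ...), one argument or row to a line, values as JSON. apply_moves: Moves the arm, as the interface text tells. Its arguments: {"type":"object","properties":{"plan":{"type":"array"},"grip_force":{"type":"number"}},"required":["plan"]}

```bash
mkdir -p pics
python3 - <<'E'
from bench import env, optics
import cv2
for n in("scene","top"):
    s=optics.snapshot(n); cv2.imwrite(f"pics/{n}0.png",s["img"][:,:,::-1]); print(n,s["K"],s["R"],s["t"], -s["R"].T@s["t"])
print(env.get_state(), env.pinch_z)
E
```

```text
scene [[474.93933837   0.         314.98859079]
 [  0.         474.93933837 238.04493557]
 [  0.           0.           1.        ]] [[ 0.8096408  -0.58688742 -0.00670242]
 [-0.43940107 -0.59852611 -0.66984564]
 [ 0.38911241  0.54527942 -0.74247013]] [-0.26250953  0.35155442  0.97304824] [-0.01161333 -0.47423222  0.95618699]
top [[465.64957655   0.         317.91285311]
 [  0.         465.64957655 235.54159429]
 [  0.           0.           1.        ]] [[-0.01688621 -0.99983465  0.00674751]
 [-0.99730797  0.01636116 -0.07147813]
 [ 0.07135592 -0.00793634 -0.99741934]] [0.16871987 0.43815798 1.16635059] [0.35660147 0.17077976 1.19352091]
{'time': 0.1, 'q': array([ 9.26733633e-01,  3.81148427e-01,  1.29817623e+00,  3.04460352e-06,
        1.46360729e+00, -2.15280955e-01]), 'joint_velocities': array([-2.57617214e-04, -2.44461107e-03,  4.21546164e-05, -1.37091990e-03,
        2.32004014e-04, -9.79570548e-04]), 'tau': array([ 3.15492849e-03, -4.49219334e+01, -2.31654114e+01, -2.13233898e-04,
        3.69598885e-03,  7.50054951e-08]), 'position': array([0.22849749, 0.49999527, 0.23076583]), 'ee_rot': array([-2.80333357e-04,  2.12752395e-01,  9.77105915e-01, -6.08149396e-04]), 'wrist_force': array([-0.30588583, -0.32549702, -0.29563901]), 'wrist_torque': array([-0.02402106, -0.00523641, -0.03987074]), 'grasp_force': 0.0, 'width': 0.08550891786989792} 0.0187
```

View pics/scene0.png

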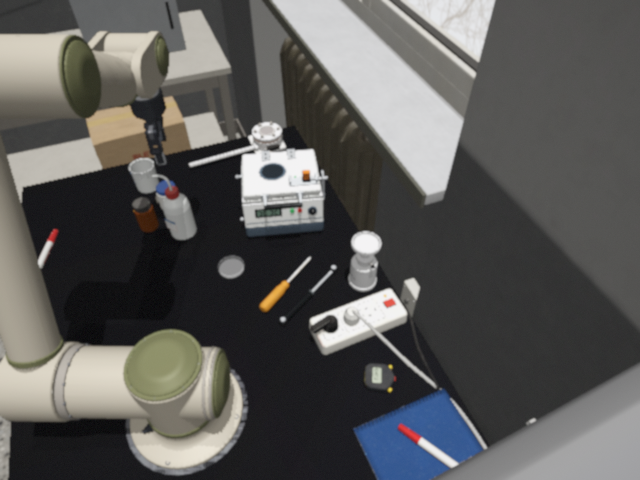

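View pics/top0.png

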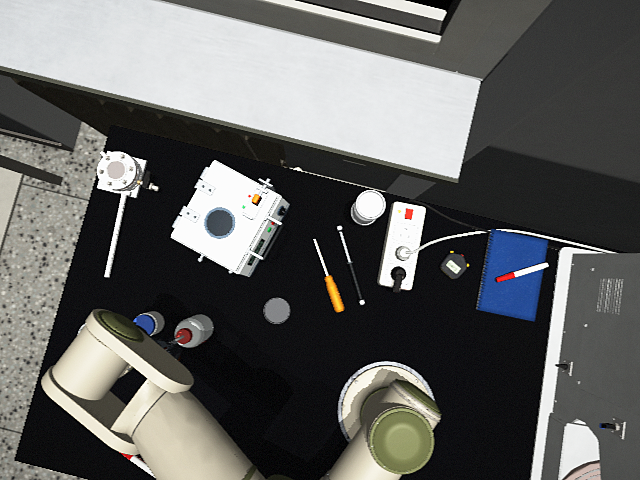

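The top view shows the centrifuge at about (230,218) with its orange grip at (256,199), and its front faces the lower right. In the scene view the grip is at (306,175). I'll zoom in on both.

Run:
```python
import cv2,numpy as np
a=cv2.imread("pics/top0.png")[150:290,160:300]; b=cv2.imread("pics/scene0.png")[140:240,230:335]
a=cv2.resize(a,(400,400),interpolation=cv2.INTER_CUBIC)
b=cv2.resize(b,(400,381),interpolation=cv2.INTER_CUBIC)
c=np.zeros((400,800,3),np.uint8);c[:,:400]=a;c[:381,400:]=b
cv2.imwrite("pics/z.png",c)
```

```text
(no output)
```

View pics/z.png

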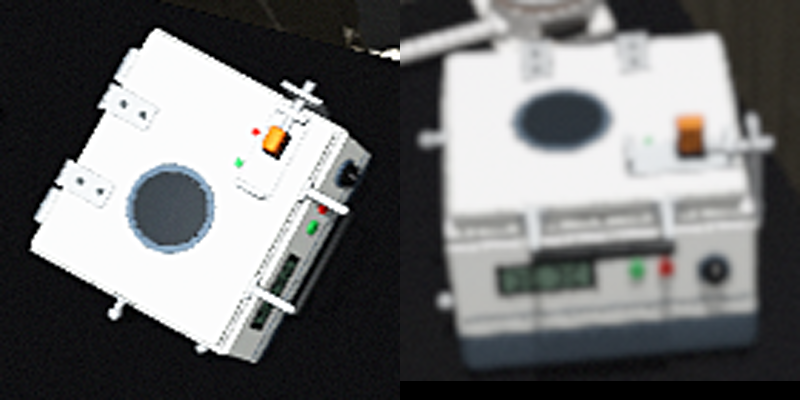

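The zoomed crops (top view, scale 2.857, offset (160,150)) show these points:
- Lid corners at about (155,28), (32,245), (218,345) and (345,130).
- Bracket tips at about (346,211) and (293,309).
- Strike at about (300,95).
- Grip at about (276,138).

Next I'll refine these with masks and fit the pose.

```bash
cat > h.py <<'E'
import numpy as np, cv2
from bench import env, optics
def ray(s,u,z):
    d=s["R"].T@np.linalg.solve(s["K"],[u[0],u[1],1]); c=-s["R"].T@s["t"]
    return c+d*(z-c[2])/d[2]
def proj(s,X):
    p=s["K"]@(s["R"]@np.asarray(X)+s["t"]); return p[:2]/p[2]
def tri(ss,us):
    A=np.zeros((3,3));b=np.zeros(3)
    for s,u in zip(ss,us):
        d=s["R"].T@np.linalg.solve(s["K"],[u[0],u[1],1]); d/=np.linalg.norm(d); c=-s["R"].T@s["t"]
        P=np.eye(3)-np.outer(d,d);A+=P;b+=P@c
    X=np.linalg.solve(A,b); return X,[proj(s,X)-u for s,u in zip(ss,us)]
def orange(s,box):
    x0,y0,x1,y1=box; h=cv2.cvtColor(s["img"],cv2.COLOR_RGB2HSV)[y0:y1,x0:x1]
    m=cv2.inRange(h,(6,130,70),(22,255,255)); n,l,st,c=cv2.connectedComponentsWithStats(m)
    i=1+np.argmax(st[1:,4]); return c[i]+[x0,y0],st[i]+np.array([x0,y0,0,0,0])
E
python3 - <<'E'
from h import *
from scipy.optimize import least_squares
T=optics.snapshot("top");S=optics.snapshot("scene")
f=lambda p:np.array(p)/2.857+[160-.33,150-.33]
# features: crop px, lid/centrifuge coords
F=[((155,28),(88,-100,140.5)),((32,245),(88,100,140.5)),((218,345),(-82,100,140.5)),((345,130),(-82,-100,140.5)),
((346,211),(-125,-45,131.5)),((293,309),(-125,45,131.5)),((300,95),(-47,-108,161))]
W=np.array([ray(T,f(u),X[2]/1e3)[:2] for u,X in F]); L=np.array([X[:2] for u,X in F])/1e3
def R2(a):return np.array([[np.cos(a),-np.sin(a)],[np.sin(a),np.cos(a)]])
r=least_squares(lambda p:(L@R2(p[2]).T+p[:2]-W).ravel(),[.4,.35,.5],loss="soft_l1",f_scale=.003)
print(r.x,np.degrees(r.x[2]));print((L@R2(r.x[2]).T+r.x[:2]-W)*1e3)
a,b=orange(T,(200,150,290,260));c,d=orange(S,(270,150,330,200));print(a,b,c,d)
X,e=tri([T,S],[a,c]);print("grip tri",X,e, "in cf",R2(r.x[2]).T@(X[:2]-r.x[:2]))
print("handle",R2(r.x[2])@[-.123,0]+r.x[:2])
E
```

```text
[0.48174564 0.37173573 1.0541403 ] 60.39779001534582
[[ 1.64945728  1.22690387]
 [ 0.60962156  2.61036747]
 [-1.90385976  1.55961447]
 [ 2.57786178  4.73149926]
 [-2.43185321 -6.06123141]
 [-2.92400988 -4.69394709]
 [ 1.87921453 -2.26130544]]
[255.45652174 198.39130435] [252 194   8  10  46] [305.93478261 174.93478261] [303 171   6   9  46]
grip tri [0.51573625 0.30111305 0.15947508] [array([-0.11442498,  0.19940322]), array([ 0.19897919, -0.02295263])] in cf [-0.04461419 -0.06443988]
handle [0.42098667 0.2647902 ]
```

Run:
```python
from h import *
S=optics.snapshot("scene");T=optics.snapshot("top")
g=cv2.cvtColor(S["img"],cv2.COLOR_RGB2GRAY).astype(int)
print(g[194:216,262:306:4])
for im,n,(x0,y0,x1,y1) in((T["img"],"t",(215,180,295,270)),(S["img"],"s",(255,160,335,220))):
    cv2.imwrite(f"pics/{n}.png",cv2.resize(np.clip(im[y0:y1,x0:x1,::-1].astype(float)*(2.5 if n=="t" else 1),0,255).astype(np.uint8),None,fx=6,fy=6,interpolation=cv2.INTER_NEAREST))
a=cv2.imread("pics/t.png")
cv2.imwrite("pics/t2.png",a)
```

```text
[[229 214 192 191 177 165 160 150 144 183 147]
 [209 195 160 159 148 143 138 140 149 176 153]
 [170 179 143 143 127 127 149 155 174 167 160]
 [149 180 142 159 146 144 187 182 186 162 161]
 [148 188 154 194 180 172 195 182 175 158 172]
 [148 196 169 196 182 170 172 174 172 166 202]
 [150 200 168 173 173 173 184 202 203 175 214]
 [155 202 171 189 202 202 200 211 208 163 199]
 [179 210 203 209 211 206 181 174 163 121 176]
 [197 210 207 193 173 162 126 109  97  87 151]
 [196 182 162 134 108  94  80  69  74  78 136]
 [185 128  89  76  70  64  67  56  57  53 131]
 [181  72  56  60  55  46  47  45  54  58 139]
 [176  47  43  41  37  49  73  84 102 102 159]
 [154  33  34  34  38  96 135 137 149 128 170]
 [107  39  46  58  67 140 173 156 167 124 165]
 [ 79  60  66  71  84 162 184 147 161 114 162]
 [ 80  75  83  75  90 162 187 141 157 119 163]
 [ 74  80  91  76  90 159 187 152 162 134 167]
 [ 73  79  89  77  87 158 186 158 168 147 174]
 [ 73  71  83  74  79 158 187 163 174 154 179]
 [ 70  63  78  84  95 161 185 173 180 160 180]]
```

View pics/t2.png

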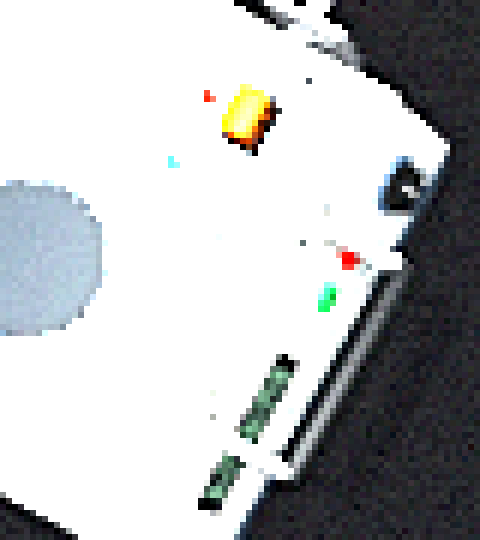

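Request:
apply_moves(
  plan=[
    {"x":3.3,"y":-2.2,"spin":-5,"grip":60},
    {"x":3.3,"y":-2.2},
    {"x":3.3,"y":-2.2},
    {"x":3.3,"y":-2.2},
    {"x":3.3,"y":-2.2},
    {"x":3.3,"y":-2.2},
    {"x":3.3,"y":-2.2},
    {"x":3.3,"y":-2.2},
    {"x":2.3,"y":-2.2},
    {},
    {},
  ],
)

```text
$.plan[0]: bad value
```

The brightened top view (scale 6, offset (215,180)) shows the handle bar as a dark and grey strip from about (395,268) to (292,462), with its middle at about (342,367).

Run:
```python
from h import *
S=optics.snapshot("scene");T=optics.snapshot("top")
z=.1315
f=lambda p:np.array(p)/6+[214.5,179.5]
A=ray(T,f((395,268)),z);B=ray(T,f((292,462)),z);print("top bar mid",(A+B)/2,np.linalg.norm(A-B),np.degrees(np.arctan2(*(B-A)[[1,0]])))
print(ray(S,(282.5,205.3),z), tri([T,S],[f((342,367)),(282.5,205.3)]))
# grip top face & point
print(ray(T,f((250,108)),.1745))
# yaw from white lid: long edges
h=cv2.cvtColor(T["img"],cv2.COLOR_RGB2GRAY)
m=(h>150).astype(np.uint8);n,l,st,c=cv2.connectedComponentsWithStats(m[150:290,160:300]);i=1+np.argmax(st[1:,4])
m=cv2.morphologyEx((l==i).astype(np.uint8)*255,cv2.MORPH_OPEN,np.ones((7,7)))
p=cv2.findContours(m,0,1)[0];p=max(p,key=cv2.contourArea);r=cv2.minAreaRect(p);bx=cv2.boxPoints(r)+[160,150]
W=np.array([ray(T,u,.1405) for u in bx]);print(r,W,[ (np.linalg.norm(d),np.degrees(np.arctan2(d[1],d[0]))) for d in np.roll(W,-1,0)-W])
```

```text
top bar mid [0.42343571 0.2678598  0.1315    ] 0.083469148542065 151.44883105803612
[0.41982191 0.26851429 0.1315    ] (array([0.42162695, 0.26921869, 0.13006425]), [array([-0.25676605,  0.46236686]), array([ 0.48196163, -0.04184242])])
[0.51582014 0.29738529 0.1745    ]
((65.81304168701172, 66.5701675415039), (85.7017822265625, 91.34364318847656), 29.623750686645508) [[0.43859536 0.50606377 0.1405    ]
 [0.61940875 0.40398667 0.1405    ]
 [0.51880613 0.23450992 0.1405    ]
 [0.34025411 0.33820198 0.1405    ]] [(np.float64(0.2076372215878841), np.float64(-29.446635702541297)), (np.float64(0.1970869294331597), np.float64(-120.69367532781689)), (np.float64(0.20647727498535487), np.float64(149.8546070115552)), (np.float64(0.19454711768078856), np.float64(59.63624140438757))]
```

Request:
apply_moves(
  plan=[
    {"x":3.3,"y":-2.2,"z":0,"spin":-5,"grip":60},
    {"x":3.3,"y":-2.2,"z":0,"spin":0,"grip":60},
    {"x":3.3,"y":-2.2,"z":0,"spin":0,"grip":60},
  ],
  grip_force=40,
)

```text
time: 0.65
position: [0.3283, 0.4335, 0.2314]
ee_rot: [0.0, 0.254, 0.967, 0.0]
wrist_force: [0.4, 0.7, -0.9]
width: 0.0527
grasp_force: 0.0
```

Request:
apply_moves(
  plan=[
    {"x":3.15,"y":-2.26,"z":0,"spin":0,"grip":60},
    {"x":3.15,"y":-2.26,"z":0,"spin":0,"grip":60},
    {"x":3.15,"y":-2.26,"z":0,"spin":0,"grip":60},
    {"x":3.15,"y":-2.26,"z":0,"spin":0,"grip":60},
    {"x":3.15,"y":-2.26,"z":0,"spin":0,"grip":60},
    {"x":3.15,"y":-2.26,"z":0,"spin":0,"grip":60},
    {"x":0,"y":0,"z":-2,"spin":0,"grip":60},
    {"x":0,"y":0,"z":-2,"spin":0,"grip":60},
    {"x":0,"y":0,"z":0,"spin":0,"grip":60},
  ],
)

```text
time: 1.4
position: [0.5157, 0.2975, 0.1875]
ee_rot: [-0.003, 0.256, 0.967, -0.002]
wrist_force: [-1.0, -0.1, -0.2]
width: 0.0513
grasp_force: 0.0
```

Run:
```python
from h import *
T=optics.snapshot("top");S=optics.snapshot("scene")
a=cv2.resize(T["img"][140:290,170:320],(400,400),interpolation=cv2.INTER_CUBIC);b=cv2.resize(S["img"][110:210,250:350],(400,400),interpolation=cv2.INTER_CUBIC)
cv2.imwrite("pics/g1.png",np.hstack([a,b])[:,:,::-1])
```

```text
(no output)
```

View pics/g1.png

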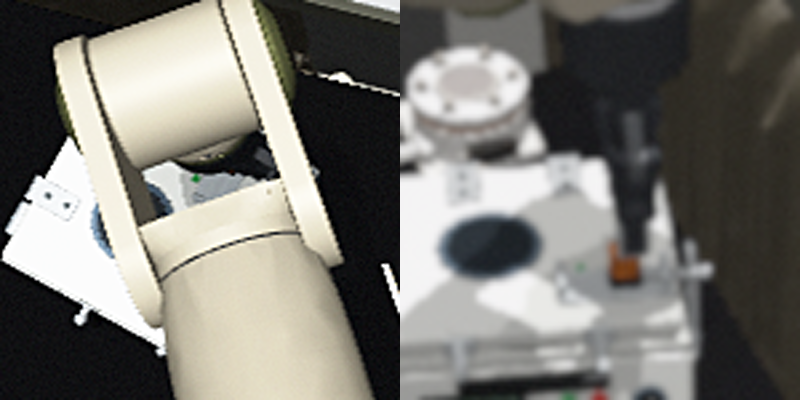

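The fingers sit directly above the orange grip (right crop, (625,265)), so I'll descend and close.

Request:
apply_moves(
  plan=[
    {"x":0.05,"y":0.05,"z":-1.5,"spin":0,"grip":60},
    {"x":0,"y":0,"z":-1.5,"spin":0,"grip":60},
    {"x":0,"y":0,"z":0,"spin":0,"grip":40},
    {"x":0,"y":0,"z":0,"spin":0,"grip":20},
    {"x":0,"y":0,"z":0,"spin":0,"grip":0},
    {"x":0,"y":0,"z":0,"spin":0,"grip":0},
    {"x":0,"y":0,"z":0,"spin":0,"grip":0},
    {"x":0,"y":0,"z":0,"spin":0,"grip":0},
  ],
  grip_force=30,
)

```text
time: 2.17
position: [0.5183, 0.3005, 0.1633]
ee_rot: [0.002, 0.255, 0.967, 0.002]
wrist_force: [2.5, 6.4, 0.7]
width: 0.0117
grasp_force: 32.8
```

Request:
apply_moves(
  plan=[
    {"x":0.1,"y":0.25,"z":0,"spin":0,"grip":0},
    {"x":-0.43,"y":0.25,"z":0,"spin":0,"grip":0},
    {"x":-0.43,"y":0.25,"z":0,"spin":0,"grip":0},
    {"x":-0.43,"y":0.25,"z":0,"spin":0,"grip":0},
    {"x":-0.43,"y":0.25,"z":0,"spin":0,"grip":0},
    {"x":-0.26,"y":0.15,"z":0,"spin":0,"grip":0},
    {"x":0,"y":0,"z":0,"spin":0,"grip":0},
    {"x":0,"y":0,"z":0,"spin":0,"grip":0},
  ],
)

```text
time: 2.83
position: [0.498, 0.3124, 0.1632]
ee_rot: [0.0, 0.255, 0.967, -0.001]
wrist_force: [-4.3, -7.0, 8.0]
width: 0.012
grasp_force: 33.7
```

Request:
apply_moves(
  plan=[
    {"x":-0.22,"y":0.05,"z":0,"spin":0,"grip":0},
    {"x":-0.17,"y":0.1,"z":0,"spin":0,"grip":0},
    {"x":-0.17,"y":0.1,"z":0,"spin":0,"grip":0},
    {"x":0,"y":0,"z":0,"spin":0,"grip":0},
    {"x":0,"y":0,"z":0,"spin":0,"grip":0},
  ],
)

```text
time: 3.25
position: [0.4943, 0.3144, 0.1633]
ee_rot: [0.003, 0.255, 0.967, -0.0]
wrist_force: [2.9, -8.5, 5.1]
width: 0.0119
grasp_force: 33.3
```

Request:
apply_moves(
  plan=[
    {"x":-0.22,"y":0.08,"z":0,"spin":0,"grip":0},
    {"x":-0.17,"y":0.1,"z":0,"spin":0,"grip":0},
    {"x":0,"y":0,"z":0,"spin":0,"grip":0},
    {"x":0,"y":0,"z":0,"spin":0,"grip":0},
    {"x":0,"y":0,"z":0,"spin":0,"grip":0},
  ],
)

```text
time: 3.67
position: [0.4939, 0.3146, 0.1634]
ee_rot: [0.006, 0.256, 0.967, -0.001]
wrist_force: [18.9, -12.9, -1.3]
width: 0.0119
grasp_force: 32.6
```

Run:
```python
from h import *
S=optics.snapshot("scene");c,d=orange(S,(260,150,330,200));print(c,d,ray(S,c,.1595))
cv2.imwrite("pics/g2.png",cv2.resize(S["img"][110:210,240:350,::-1],(600,545),interpolation=cv2.INTER_CUBIC))
```

```text
[295.  179.5] [293 179   5   2  10] [0.48262103 0.30330077 0.1595    ]
```

View pics/g2.png

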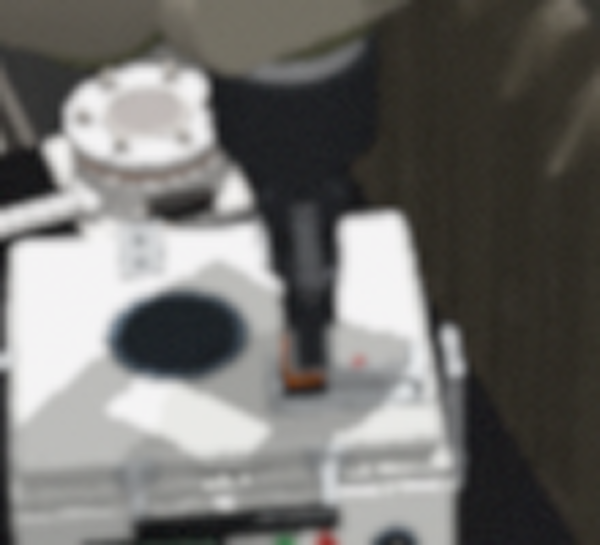

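The grip is hard against its end stop: 22 N and no further movement. The bolt is drawn clear, and the red dot is exposed at (358,360). I'll release and raise.

Request:
apply_moves(
  plan=[
    {"x":0.3,"y":-0.17,"z":0,"spin":0,"grip":0},
    {"x":0,"y":0,"z":0,"spin":0,"grip":40},
    {"x":0,"y":0,"z":0,"spin":0,"grip":40},
    {"x":0,"y":0,"z":0,"spin":0,"grip":40},
    {"x":0,"y":0,"z":0,"spin":0,"grip":40},
    {"x":0,"y":0,"z":2.5,"spin":0,"grip":40},
    {"x":0,"y":0,"z":2.5,"spin":0,"grip":33},
    {"x":-2,"y":-1.2,"z":0,"spin":0,"grip":33},
    {"x":-2,"y":-1.2,"z":0,"spin":0,"grip":33},
    {"x":-2,"y":-1.2,"z":0,"spin":0,"grip":33},
    {"x":0,"y":0,"z":0,"spin":0,"grip":33},
    {"x":0,"y":0,"z":0,"spin":0,"grip":33},
  ],
)

```text
time: 4.72
position: [0.4313, 0.2798, 0.2119]
ee_rot: [0.0, 0.255, 0.967, 0.0]
wrist_force: [-0.3, 0.3, 0.3]
width: 0.028
grasp_force: 0.0
```

Run:
```python
from h import *
S=optics.snapshot("scene");c,d=orange(S,(260,150,330,200));print(c,d,ray(S,c,.1595)); p=env.get_state();print(p["position"],p["ee_rot"],p["width"],p["wrist_force"])
print("move cm",(np.array([.4215,.2675,.113])-p["position"])*100)
```

```text
[295. 176.] [293 172   5   9  45] [0.49028807 0.3145309  0.1595    ]
[0.43205829 0.28002892 0.21170278] [3.44776309e-04 2.55090278e-01 9.66917128e-01 3.13137438e-04] 0.027888589251713787 [0.47460499 1.19896044 0.07032443]
move cm [-1.05582941 -1.25289215 -9.87027846]
```

Request:
apply_moves(
  plan=[
    {"x":-1.05,"y":-1.25,"z":0,"spin":0,"grip":33},
    {"x":0,"y":0,"z":-3,"spin":0,"grip":33},
    {"x":0,"y":0,"z":-3,"spin":0,"grip":33},
    {"x":0,"y":0,"z":0,"spin":0,"grip":33},
    {"x":0,"y":0,"z":0,"spin":0,"grip":33},
  ],
)

```text
time: 5.18
position: [0.4217, 0.2674, 0.1509]
ee_rot: [-0.001, 0.255, 0.967, -0.001]
wrist_force: [0.0, -0.6, 0.4]
width: 0.0286
grasp_force: 0.0
```

Run:
```python
from h import *
S=optics.snapshot("scene");p=env.get_state();print(p["position"],p["wrist_force"])
cv2.imwrite("pics/g3.png",cv2.resize(S["img"][140:240,230:340,::-1],(770,600),interpolation=cv2.INTER_CUBIC))
```

```text
[0.42231933 0.26765404 0.15210228] [-0.00892529  1.11400061  0.52788311]
```

View pics/g3.png

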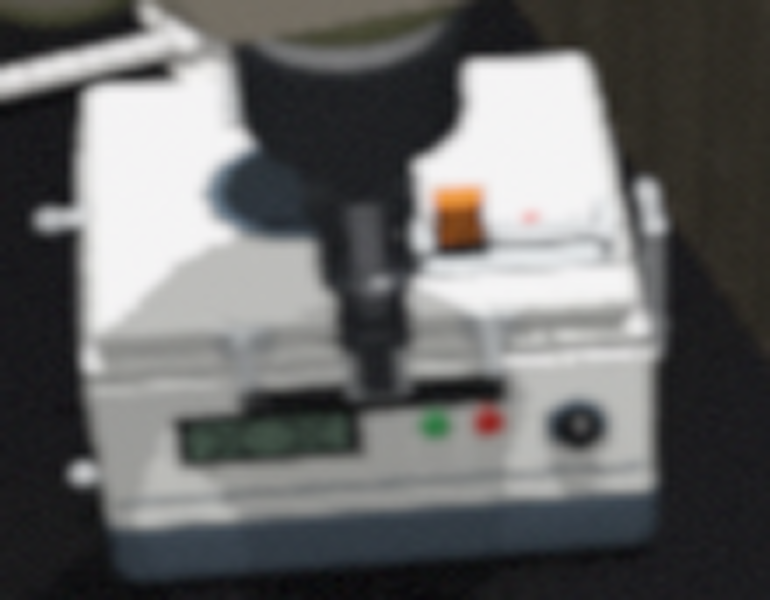

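The fingers are centred over the bar (finger at col 378, bar from 250 to 500), and the orange slide sits by the end stop. I'll descend and grip.

Request:
apply_moves(
  plan=[
    {"x":0,"y":0,"z":-1,"spin":0,"grip":33},
    {"x":0,"y":0,"z":-1,"spin":0,"grip":33},
    {"x":0,"y":0,"z":-1,"spin":0,"grip":33},
    {"x":0,"y":0,"z":-0.9,"spin":0,"grip":33},
    {"x":0,"y":0,"z":0,"spin":0,"grip":20},
    {"x":0,"y":0,"z":0,"spin":0,"grip":0},
    {"x":0,"y":0,"z":0,"spin":0,"grip":0},
    {"x":0,"y":0,"z":0,"spin":0,"grip":0},
    {"x":0,"y":0,"z":0,"spin":0,"grip":0},
    {"x":0,"y":0,"z":0,"spin":0,"grip":0},
  ],
  grip_force=40,
)

```text
time: 6.07
position: [0.422, 0.2679, 0.1131]
ee_rot: [0.001, 0.255, 0.967, 0.001]
wrist_force: [2.0, 5.5, -3.6]
width: 0.0127
grasp_force: 38.9
```

Run:
```python
import numpy as np
t=np.radians(np.linspace(0,60,23));x=-.211*np.cos(t)+.009*np.sin(t);z=.211*np.sin(t)+.009*np.cos(t)
c=np.c_[(x-x[0])*.494,(x-x[0])*.8695,z-z[0]]*100
print(np.diff(c.round(2),axis=0).round(2).tolist(),c[-1])
```

```text
[[0.03, 0.06, 1.0], [0.06, 0.1, 1.0], [0.08, 0.14, 0.99], [0.1, 0.18, 0.99], [0.13, 0.22, 0.97], [0.15, 0.26, 0.96], [0.17, 0.3, 0.94], [0.19, 0.35, 0.93], [0.22, 0.37, 0.9], [0.23, 0.42, 0.89], [0.26, 0.45, 0.86], [0.28, 0.49, 0.83], [0.29, 0.52, 0.81], [0.31, 0.55, 0.78], [0.34, 0.58, 0.75], [0.35, 0.62, 0.71], [0.36, 0.64, 0.68], [0.38, 0.67, 0.65], [0.4, 0.7, 0.6], [0.41, 0.72, 0.57], [0.42, 0.75, 0.53], [0.44, 0.76, 0.48]] [ 5.59673489  9.85093318 17.82313602]
```

Request:
apply_moves(
  plan=[
    {"x":0.03,"y":0.06,"z":1.0,"spin":0,"grip":0},
    {"x":0.06,"y":0.1,"z":1.0,"spin":0,"grip":0},
    {"x":0.08,"y":0.14,"z":0.99,"spin":0,"grip":0},
    {"x":0.1,"y":0.18,"z":0.99,"spin":0,"grip":0},
    {"x":0,"y":0,"z":0,"spin":0,"grip":0},
  ],
)

```text
time: 6.48
position: [0.4249, 0.2729, 0.1542]
ee_rot: [0.001, 0.255, 0.967, 0.001]
wrist_force: [2.3, 5.1, -4.7]
width: 0.0122
grasp_force: 39.0
```

The lid follows the arm with about 5 N on the wrist, so I'll keep going along the arc.

Request:
apply_moves(
  plan=[
    {"x":0.13,"y":0.22,"z":0.97,"spin":0,"grip":0},
    {"x":0.15,"y":0.26,"z":0.96,"spin":0,"grip":0},
    {"x":0.17,"y":0.3,"z":0.94,"spin":0,"grip":0},
    {"x":0.19,"y":0.35,"z":0.93,"spin":0,"grip":0},
    {"x":0.22,"y":0.37,"z":0.9,"spin":0,"grip":0},
    {"x":0.23,"y":0.42,"z":0.89,"spin":0,"grip":0},
    {"x":0.26,"y":0.45,"z":0.86,"spin":0,"grip":0},
    {"x":0.28,"y":0.49,"z":0.83,"spin":0,"grip":0},
    {"x":0.29,"y":0.52,"z":0.81,"spin":0,"grip":0},
    {"x":0,"y":0,"z":0,"spin":0,"grip":0},
  ],
)

```text
time: 7.32
position: [0.4431, 0.3054, 0.235]
ee_rot: [0.001, 0.255, 0.967, -0.001]
wrist_force: [-3.3, -6.5, 1.8]
width: 0.0121
grasp_force: 39.6
```

Request:
apply_moves(
  plan=[
    {"x":0.31,"y":0.55,"z":0.78,"spin":0,"grip":0},
    {"x":0.34,"y":0.58,"z":0.75,"spin":0,"grip":0},
    {"x":0.35,"y":0.62,"z":0.71,"spin":0,"grip":0},
    {"x":0.36,"y":0.64,"z":0.68,"spin":0,"grip":0},
    {"x":0.38,"y":0.67,"z":0.65,"spin":0,"grip":0},
    {"x":0.4,"y":0.7,"z":0.6,"spin":0,"grip":0},
    {"x":0.41,"y":0.72,"z":0.57,"spin":0,"grip":0},
    {"x":0.42,"y":0.75,"z":0.53,"spin":0,"grip":0},
    {"x":0.44,"y":0.76,"z":0.48,"spin":0,"grip":0},
    {"x":0,"y":0,"z":0,"spin":0,"grip":0},
    {"x":0,"y":0,"z":0,"spin":0,"grip":0},
    {"x":0,"y":0,"z":0,"spin":0,"grip":0},
  ],
)

```text
time: 8.32
position: [0.4767, 0.3646, 0.2939]
ee_rot: [0.001, 0.255, 0.967, -0.0]
wrist_force: [-6.2, -7.6, 14.1]
width: 0.0126
grasp_force: 41.1
```

Run:
```python
from h import *
S=optics.snapshot("scene");p=env.get_state();print(p["position"],p["wrist_force"],p["grasp_force"],p["joint_velocities"])
d=p["position"]-[.422,.2679,.1131];r=d[:2]@[.494,.8695];print("angle est",np.degrees(np.arctan2(.009+d[2],.211-r)-np.arctan2(.009,.211)),np.hypot(.009+d[2],.211-r))
cv2.imwrite("pics/g4.png",S["img"][60:260,180:400,::-1].repeat(2,0).repeat(2,1))
```

```text
[0.47670471 0.36450863 0.29388675] [-7.02146406 -8.15379899 12.98330252] 41.11988961696625 [-0.00095246  0.00041459  0.00359429  0.0004022  -0.00134438  0.00200401]
angle est 59.77850405166685 0.21450861462558143
```

View pics/g4.png

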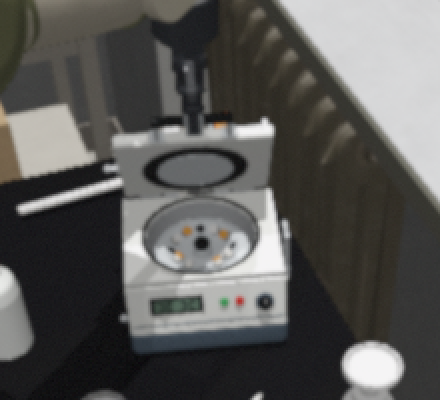

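The lid is open at about 60° with the fingers holding the bar at (193,125), and it is at rest. I'll hand in.

Request:
apply_moves(
  plan=[
    {"x":0,"y":0,"z":0,"spin":0,"grip":0},
    {"x":0,"y":0,"z":0,"spin":0,"grip":0},
    {"x":0,"y":0,"z":0,"spin":0,"grip":0},
    {"x":0,"y":0,"z":0,"spin":0,"grip":0},
  ],
)

```text
time: 8.7
position: [0.4767, 0.3645, 0.2938]
ee_rot: [0.001, 0.255, 0.967, -0.0]
wrist_force: [-6.8, -6.7, 13.6]
width: 0.0117
grasp_force: 41.1
```

```bash
python3 -c "
from bench import env
p=env.get_state();print(p['position'],p['grasp_force']);print(env.job_done())"
```

```text
[0.47666632 0.36447544 0.2938359 ] 41.10936462879181
the job is handed in; nothing more can be done
None
```

The lock slide is at its end stop and the lid is held still by its handle at about 60° (estimated from the arm's position); the job was handed in at about 8.7 s, and the hand-in returned no verdict.

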